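Feed the top lens tray to the sloping rack

TASK

Lift only the top lens tray off the nested pile and lay it flat and lengthwise on the open upper part of the sloping rack, then let go of it. Then gently push it down between the white guides until it bears against the yellow backstop and holds the red paddle fully pressed in. Leave the other two trays nested on the pile and do not disturb the lens barrels and the bottle.

Things in the scene. Friction and masses are not known exactly. Their poses are not given: they have to be found in the camera images.
- tray_top: Top one of three alike blue lens trays (dark blue foot): flat-sided block 150 (x) x 58 (y) x 38 mm high, with a black plate 138 x 46 x 5 mm holding three lenses on top. Hollow base 7 mm deep nests over the plate below with 2 mm play: lift straight first. Origin: centre of underside, z up. 0.25-0.5 kg. Fingers reaching below its underside would also clamp the flush tray beneath. Either end may lead.
- tray_middle: the same blue tray, second in the pile, 38 mm below the top one; origin at the centre of its underside. Stays where it is.
- tray_bottom: the same blue tray, lowest in the pile; origin at the centre of its underside. Stays where it is.
- pile_base: Fixed aluminium plate 180 (x) x 88 (y) x 6 mm on the table under the pile, with a black plate 138 x 46 x 5 mm that locates the lowest tray. Origin: centre of its underside; trays lie along its x.
- deck: Steel deck of the fixed sloping rack, 300 mm long, 120 mm wide, tilted 18 degrees. Origin: on its upper surface, middle of its lower end, 25 mm above the table. x runs up the slope along the deck, y across, z square to the surface. A yellow backstop stands across its lower part. Friction holds a tray still on the slope.
- guide_mouth (a point): Middle of the mouth between the two white guides, on the deck surface, 166 mm up the slope from the deck's origin. The guides, 24 mm high and 8 mm thick, stand 100 mm apart here, narrow to a 68 mm channel at 135 mm and run on to the deck's lower end. Above the mouth the deck is open at both sides.
- paddle (a joint): Red paddle, 36 mm wide, 20 high, in the face of the yellow backstop (62 mm wide, 46 high, rigid). The backstop is clamped anew each time, its face 15 to 55 mm up the slope from the deck's origin, not measured: find it by eye or touch. A soft spring (under 1 N, cannot move a tray) holds the paddle 8 mm out: joint 0; pressed flush by a tray bearing on the backstop: 0.008 m.
- barrel_a: Black lens barrel, 57 mm across, 69 mm high, standing on the table beyond the pile; origin at the centre of its underside. Bystander.
- barrel_b: Black lens barrel like the other, standing near the robot; origin at the centre of its underside. Bystander.
- bottle: Amber bottle with a red cap, 48 mm across, 110 mm high, standing beyond the pile; origin at the centre of its underside. Bystander.

How it is judged:
By the outcome, as a careful person would: the job done as asked, in the order asked, and still so for the second after the job is handed in, with the robot touching nothing.
It also fails if it takes over 54 s, if anything falls off the work surface, if the arm or the gripper's body presses on something with over 40 N, if the wrist force passes 120 N, or if a joint passes its speed limit or range.

ROBOT

A 7-joint arm with a two-finger parallel gripper is mounted at the origin on the work surface. World frame = base frame: x ahead of the robot, y to its left, z up, the work surface at z = 0. Lengths are in m, angles in rad, forces in N, time in s.
With the tool pointing down it reaches from about 0.35 to 0.775 m from the base axis. Payload 3.1 kg.
Tool frame: the origin (TCP) lies where the fingers leave the gripper's body, on its centre line; the fingertips stand 73 mm ahead of it and the grasp point (between the pads) lies 54 mm ahead of it (arm.tip_extent is the distance from the TCP to the fingertips, in m); z points along the fingers, y is the line along which they close (so a half turn about z gives the same grasp; the last joint's range is limited). The gripper opens to 85 mm and grips with 20 to 120 N. Pads are 22 mm wide; open, the fingers measure 114 mm over their backs; the gripper's body (76 mm by 85 mm) begins 54 mm behind the grasp point. The pads swing forward as they close: fully open they stand 13 mm farther back than shut.
Start: joints at [1.175, 0.311, 0.014, 1.512, -0.004, 1.319, -0.027], TCP at [0.191, -0.516, 0.304] pointing down, gripper open.
Joint ranges: [-2.7, 2.7], [-0.3, 1.91], [-1.27, 1.3], [0.12, 2.57], [-1.44, 4.58], [0.2, 2.03], [-3.05, 3.05]. Speed limits (rad/s): [2.79, 2.79, 3.14, 3.14, 3.14, 3.14, 3.14].

INTERFACE

Orientations are given as a unit quaternion [x, y, z, w].
In Python, from station import arm gives the robot as it stands.
- The arm moves only by the tool send_rows, never from a script. Its argument "plan" is a list of rows, each a list of 5 numbers: the shift along the tool's x, y, z in mm, then the turn about the tool's z in degrees, then the finger opening in mm, from 0 to 85.4. A call has 1 to 10 rows; each row shifts and turns the commanded pose from where the row before left it, along the tool's axes as they then stand; what a row does not reach is not made up. A row lasts 1/12 s, in which the tool goes at most 41.7 mm and 7.16 degrees, less where a joint would pass 70% of its speed; a pose out of reach is approached as far as the arm can. A call is refused whole if a number of a shift passes 41.7 or a number of a turn 7.16, either way. A call with a gripper value outside its range is refused whole. The fingers move at their own pace and stop on an object; "grip_force" is the grip in N (left out, the last holds). Time passes only in rows, so rows that do not move let the fingers close. It gives the time, the measured TCP pose, the force, the opening and the grip force at its end, in the units of the state.
- arm.observe(): the state, without advancing time (a new reading comes with each control period).
- arm.capture(name): name is "scene" or "top" or "wrist"; returns a dict with "image" (384x512x3 uint8, red, green, blue), "vfov" (degrees; the focal length in pixels is half the picture's height over the tangent of half this angle, whatever the lens; pixels are square), "cx", "cy" (the principal point, pixels), "R" (3x3) and "t" (3): a world point X has camera coordinates R X + t; the wrist camera has in their place "T_tool_cam" (4x4, takes a point from camera to tool coordinates, whose origin is the TCP and whose axes are the flange's). Camera axes: x right, y down, z forward; pixel columns grow to the right and rows downward; lengths in m; the calibration is good to about 2 mm. A picture is of the moment at which its call begins: read the wrist's pose just before it. There is no depth.
- arm.close_job(): hands the job in; it is judged then, once.
The state is a dict: "t": time; "joints": joint angles; "dq": joint speeds; "joint_torque": joint torques, N m; "tool_pos": TCP position; "eef_rot": TCP orientation; "force": force on the tool from outside, world axes, zero at the start; "wrist_torque": the same for the moment, N m; "finger_gap": opening from 0.0 (shut) to 1.0 (fully open); "gripper_force": force on a finger pad.
Only numpy, scipy, OpenCV 4.12 (cv2) and the standard library are available. Lean on these libraries where they do the work, as an engineer would, in place of code of your own. Each camera call takes 0.05 s, during which the arm holds its last target. There are 200 camera calls.

## Working session

There is one attempt and no reset: what is moved stays moved. The work goes in short steps, Python scripts to look and compute and a tool call to move; the robot and the scene stay as the last step left them, time stands still between calls to the robot, and variables do not carry over. Pictures are saved under pics/ and viewed, at most 10 in all, crops included, and the job is handed in when it is done.

Besides the shell and the picture viewer there is one more tool, called after "Call:" in YAML: its name, and indented under it one key for each argument. send_rows: Moves the arm, as the interface text tells. Its arguments: {"type":"object","properties":{"plan":{"type":"array","items":{"type":"array","items":{"type":"number"}}},"grip_force":{"type":"number"}},"required":["plan"]}

```bash
ls; mkdir -p pics
cat > h.py <<'E'
import numpy as np, cv2
from station import arm
from scipy.spatial.transform import Rotation as Ro
def cam(c,st=None):
    f=c["image"].shape[0]/2/np.tan(np.radians(c["vfov"])/2)
    if "R" in c: R=np.array(c["R"]);t=np.array(c["t"])
    else:
        T=np.array(c["T_tool_cam"]);W=np.eye(4);W[:3,:3]=Ro.from_quat(st["eef_rot"]).as_matrix();W[:3,3]=st["tool_pos"]
        M=np.linalg.inv(W@T);R=M[:3,:3];t=M[:3,3]
    return f,c["cx"],c["cy"],R,t
def ray(k,u,v):
    f,cx,cy,R,t=k; return -R.T@t, R.T@np.array([(u-cx)/f,(v-cy)/f,1])
def onz(k,u,v,z):
    o,d=ray(k,u,v); return o+d*(z-o[2])/d[2]
def proj(k,X):
    f,cx,cy,R,t=k; p=R@np.array(X)+t; return np.array([cx+f*p[0]/p[2],cy+f*p[1]/p[2]])
E
python3 - <<'E'
from h import *
ims=[]
for n in ("scene","top"):
    c=arm.capture(n); k=cam(c); print(n,c["vfov"],c["cx"],c["cy"],-k[3].T@k[4]); ims.append(c["image"])
    np.savez(n+".npz",image=c["image"],vfov=c["vfov"],cx=c["cx"],cy=c["cy"],R=c["R"],t=c["t"])
    cv2.imwrite(f"pics/{n}0.png",cv2.resize(c["image"][:,:,::-1],(800,600)))
s=arm.observe();print(s)
E
```

```text
pics
scene 48.25931501061527 262.20095825001744 198.5055885437443 [1.26643033 0.30048526 0.72175297]
top 49.114497304940784 254.26062981460743 186.3414937556429 [0.43127963 0.03718228 1.0846652 ]
{'t': 0.1, 'joints': array([ 1.17528757,  0.31164081,  0.01398932,  1.51286612, -0.00444907,
        1.3191796 , -0.02719318]), 'dq': array([ 0.00040635, -0.00268607,  0.00247701, -0.0027779 , -0.00169514,
        0.0008088 ,  0.00033842]), 'joint_torque': array([ 5.58083157e-04, -3.80856156e+01,  1.46679478e-01, -2.31241769e+01,
        1.24323592e-02,  8.07301520e-03,  4.33811715e-05]), 'tool_pos': array([ 0.19042738, -0.515468  ,  0.30294453]), 'eef_rot': array([ 9.84386089e-01,  1.76019785e-01, -2.00587422e-04, -1.01181292e-03]), 'force': array([0.3625402 , 0.3393032 , 0.21558439]), 'wrist_torque': array([-0.01390523, -0.02277778, -0.00120122]), 'gripper_force': 0.0, 'finger_gap': 0.9965605267396195}
```

View pics/scene0.png

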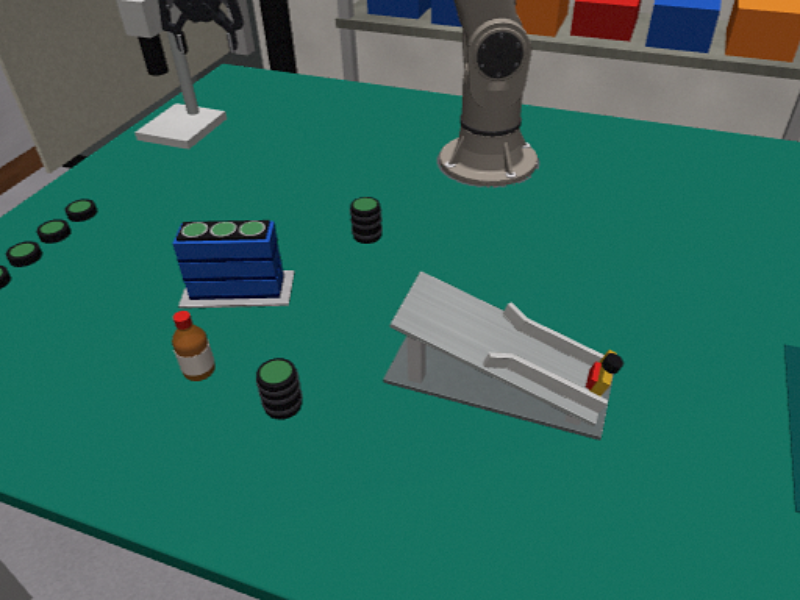

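View pics/top0.png

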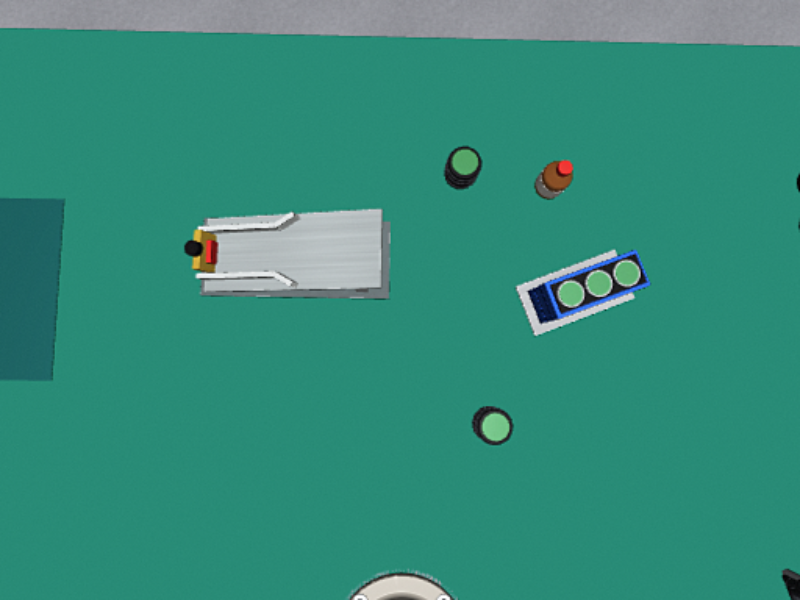

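The scene view shows the pile at about (225,260) with the bottle and barrels around it. The rack is at (500,350), with the yellow/red stop at its right, lower end. In the top view the rack runs from its upper edge at u≈382 to the stop at u≈205, and the tray lenses are near (571,293), (599,283) and (627,272).

Run:
```python
from h import *
def load(n): return dict(np.load(n+".npz"))
T=load("top");S=load("scene");kt=cam(T);ks=cam(S)
print("tip",arm.tip_extent)
hsv=cv2.cvtColor(T["image"],cv2.COLOR_RGB2HSV)
# lenses: bright light green near pile
m=cv2.inRange(hsv,(50,60,165),(75,140,255)); 
n,l,st,ce=cv2.connectedComponentsWithStats(m)
for i in range(1,n):
    if st[i,4]>60: print(st[i,4],ce[i],onz(kt,*ce[i],0.126))
def tri(a,b):
    o1,d1=ray(kt,*a);o2,d2=ray(ks,*b)
    A=np.c_[d1,-d2];x=np.linalg.lstsq(A,o2-o1,rcond=None)[0]
    p,q=o1+d1*x[0],o2+d2*x[1];return (p+q)/2,np.linalg.norm(p-q)
# red + yellow in top
for nm,lo,hi in(("red",(0,180,120),(6,255,255)),("yel",(18,150,100),(32,255,255))):
    n,l,st,ce=cv2.connectedComponentsWithStats(cv2.inRange(hsv,lo,hi))
    for i in range(1,n):
        if st[i,4]>15: print(nm,st[i],ce[i],onz(kt,*ce[i],.06))
s=0.64
for nm,u,v,z in(("upFar",382,209,.1177),("upNear",382,290,.1177),("lowFar",203,219,.025),("lowNear",200,292,.025)):
    print(nm,onz(kt,u*s,v*s,z))
print(tri((382*s,209*s),(391*s,324*s)),tri((382*s,290*s),(421*s,272*s)))
```

```text
tip 0.0726
142 [296.96478873 103.51408451] [ 0.73414691 -0.08407529  0.126     ]
169 [400.94674556 174.33136095] [ 0.56966371 -0.32648762  0.126     ]
173 [383.01734104 180.93641618] [ 0.55357372 -0.2841453   0.126     ]
170 [365.11176471 187.56470588] [ 0.53752153 -0.24209698  0.126     ]
233 [316.84978541 272.95708155] [ 0.34235578 -0.12923437  0.126     ]
red [357 103   9   9  64] [361.21875 106.8125 ] [ 0.74962843 -0.25497392  0.06      ]
red [132 154   4  14  37] [133.13513514 160.18918919] [0.60415002 0.31044696 0.06      ]
yel [123 147  15  27 186] [129.3655914  160.35483871] [0.60359155 0.31960628 0.06      ]
upFar [0.66136102 0.03833891 0.1177    ]
upNear [0.53897598 0.03660042 0.1177    ]
lowFar [0.66161312 0.3301349  0.025     ]
lowNear [0.54180927 0.32970245 0.025     ]
(array([0.66219759, 0.03958836, 0.11226845]), np.float64(0.002639606698266435)) (array([0.53942473, 0.03837163, 0.10839442]), np.float64(0.0037406138654389434))
```

Call:
send_rows:
  plan:
    - [0,0,0,-7,85]
    - [0,0,0,-7,85]
    - [0,0,0,-7,85]
    - [0,0,0,-7,85]
    - [0,0,0,-7,85]
    - [0,0,0,-7,85]
    - [0,0,0,-7,85]
    - [0,0,0,-7,85]
    - [0,0,0,-7,85]
    - [0,0,0,-7,85]
  grip_force: 40

```text
t: 0.93
tool_pos: [0.1904, -0.5157, 0.3033]
eef_rot: [0.703, 0.711, 0.0, -0.001]
force: [0.0, 0.5, 0.1]
finger_gap: 0.994
gripper_force: 0.0
```

Call:
send_rows:
  plan:
    - [0,0,0,-7,85]
    - [0,0,0,-7,85]
    - [0,0,0,-6.5,85]
    - [-30,20,0,0,85]
    - [-30,20,0,0,85]
    - [-30,20,0,0,85]
    - [-30,20,0,0,85]
    - [-30,20,0,0,85]
    - [-30,20,0,0,85]
    - [-30,20,0,0,85]

```text
t: 1.77
tool_pos: [0.3964, -0.6628, 0.3033]
eef_rot: [0.568, 0.823, 0.0, -0.0]
force: [0.4, -1.3, 1.1]
finger_gap: 0.993
gripper_force: 0.0
```

Call:
send_rows:
  plan:
    - [-30,20,0,0,85]
    - [-30,20,0,0,85]
    - [-30,20,0,0,85]
    - [-30,20,0,0,85]
    - [-15,25,0,0,85]
    - [0,30,0,0,85]
    - [0,0,0,0,85]
    - [0,0,0,0,85]

```text
t: 2.43
tool_pos: [0.4743, -0.6812, 0.2864]
eef_rot: [0.575, 0.818, 0.012, 0.01]
force: [0.6, -0.3, 0.6]
finger_gap: 0.995
gripper_force: 0.0
```

Run:
```python
from h import *
s=arm.observe();c=arm.capture("wrist");k=cam(c,s);im=c["image"]
print(s["t"],s["joints"],s["tool_pos"],s["eef_rot"],-k[3].T@k[4])
cv2.imwrite("pics/w1.png",im[:,:,::-1])
hsv=cv2.cvtColor(im,cv2.COLOR_RGB2HSV)
n,l,st,ce=cv2.connectedComponentsWithStats(cv2.inRange(hsv,(50,60,165),(75,140,255)))
for i in range(1,n):
    if st[i,4]>200: print(st[i],ce[i],onz(k,*ce[i],.126))
```

```text
2.4333 [ 0.92678104  1.13901136  0.4233476   0.1248342  -0.43508826  1.8784851
  1.3165995 ] [ 0.47433191 -0.68117805  0.28641351] [0.57490943 0.81806538 0.01227075 0.00987976] [ 0.44791501 -0.61379587  0.35618934]
[207 161  34  33 900] [223.46222222 176.67222222] [ 0.44929214 -0.67162307  0.126     ]
[270 182  32  32 791] [285.50442478 197.64475348] [ 0.49997116 -0.67159605  0.126     ]
[330 204  30  28 665] [344.61353383 217.68270677] [ 0.55086752 -0.67161337  0.126     ]
```

View pics/w1.png

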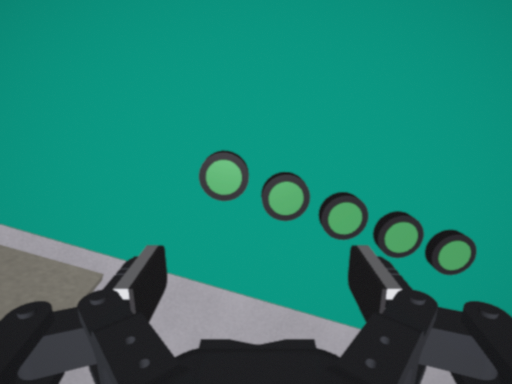

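The image shows background barrels, not the pile: I got the sign of tool x wrong. I'm going back the other way.

Call:
send_rows:
  plan:
    - [28,18,-2,0,85]
    - [28,18,-2,0,85]
    - [28,18,-2,0,85]
    - [28,18,-2,0,85]
    - [28,18,-2,0,85]
    - [28,18,0,0,85]
    - [28,18,0,0,85]
    - [28,18,0,0,85]
    - [28,18,0,0,85]
    - [0,0,0,0,85]

```text
t: 3.32
tool_pos: [0.5438, -0.4018, 0.3022]
eef_rot: [0.571, 0.821, 0.018, 0.01]
force: [1.2, 1.8, 0.1]
finger_gap: 0.995
gripper_force: 0.0
```

```bash
cat >> h.py <<'E'
def go(tgt,yang=None):
    s=arm.observe();R=Ro.from_quat(s["eef_rot"]).as_matrix()
    print("t",s["t"],"pos",s["tool_pos"],"y-angle",np.degrees(np.arctan2(R[1,1],R[0,1])),"z",R[:,2],"delta mm tool",1000*R.T@(np.array(tgt)-s["tool_pos"]))
E
python3 -c "
from h import *
go([.5536,-.2842,.30]);print(arm.observe()['joints'])"
```

```text
t 3.3167 pos [ 0.54377502 -0.40177327  0.30220141] y-angle 20.385592822544176 z [ 0.03603656  0.0176316  -0.99919492] delta mm tool [106.76966315  50.03680858   4.62670385]
[ 0.36877275  0.59708114  0.46536307  1.14164838 -0.2950762   1.44509492
  1.15240901]
```

Call:
send_rows:
  plan:
    - [27,12,0,0,85]
    - [27,12,0,0,85]
    - [27,12,0,0,85]
    - [27,13,0,0,85]
    - [0,0,0,0,85]
    - [0,0,0,0,85]

```text
t: 3.82
tool_pos: [0.5497, -0.2907, 0.3031]
eef_rot: [0.574, 0.819, 0.013, 0.01]
force: [-0.5, -0.8, 0.3]
finger_gap: 0.996
gripper_force: 0.0
```

Run:
```python
from h import *
go([.5536,-.2842,.30]);s=arm.observe();print(s["joints"]);c=arm.capture("wrist");k=cam(c,s);im=c["image"]
cv2.imwrite("pics/w2.png",im[:,:,::-1])
hsv=cv2.cvtColor(im,cv2.COLOR_RGB2HSV)
n,l,st,ce=cv2.connectedComponentsWithStats(cv2.inRange(hsv,(45,60,130),(80,150,255)))
for i in range(1,n):
    if st[i,4]>200: print(st[i],ce[i],onz(k,*ce[i],.126))
```

```text
t 3.8167 pos [ 0.5496879  -0.2906854   0.30314246] y-angle 19.96557862633153 z [ 0.03229386  0.00969141 -0.99943143] delta mm tool [4.76619814 5.78233187 3.32986593]
[ 0.16737108  0.46993229  0.46626964  1.33334527 -0.23598463  1.36596831
  0.9816994 ]
[ 237  109   44   45 1527] [258.52062868 130.88605108] [ 0.53940127 -0.24109935  0.126     ]
[ 239  167   41   40 1304] [259.05904908 186.27300613] [ 0.55522226 -0.28319019  0.126     ]
[ 240  219   40   36 1129] [259.73693534 236.35961027] [ 0.57119039 -0.32520215  0.126     ]
```

View pics/w2.png

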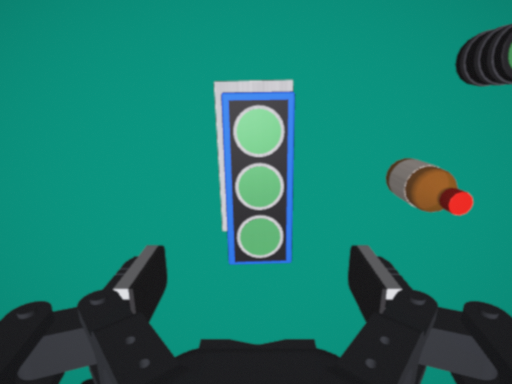

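The wrist view shows the tray lined up with the fingers: lenses near (259,131), (259,186) and (260,236), clear on both sides. I'm descending.

Call:
send_rows:
  plan:
    - [5,0.5,25,-0.7,85]
    - [0,0,30,0,85]
    - [0,0,30,0,85]
    - [0,0,25,0,85]
    - [0,0,15,0,85]
    - [0,0,0,0,85]
    - [0,0,0,0,85]

```text
t: 4.45
tool_pos: [0.5504, -0.2896, 0.1774]
eef_rot: [0.572, 0.82, 0.011, 0.01]
force: [1.1, 0.7, 0.9]
finger_gap: 0.999
gripper_force: 0.0
```

```bash
python3 -c "
from h import *
go([.5532,-.284,.159]);print(arm.tip_extent, arm.observe()['force'])"
```

```text
t 4.45 pos [ 0.55035014 -0.28958347  0.17741287] y-angle 20.17725097445381 z [ 0.02957579  0.00718534 -0.99953671] delta mm tool [ 4.32190952  4.0419466  18.52874593]
0.0726 [1.14466042 0.67058344 0.85381967]
```

Call:
send_rows:
  plan:
    - [4.3,4,0,-0.5,85]
    - [0,0,0,0,85]
    - [0,0,0,0,85]

```text
t: 4.7
tool_pos: [0.5549, -0.2825, 0.18]
eef_rot: [0.567, 0.823, 0.013, 0.013]
force: [0.1, 1.4, 0.7]
finger_gap: 0.995
gripper_force: 0.0
```

```bash
python3 -c "
from h import *
go([.5534,-.284,.159])"
```

```text
t 4.7 pos [ 0.55493537 -0.28251742  0.18001631] y-angle 20.8729144839955 z [ 0.0350204   0.00656745 -0.99936502] delta mm tool [-0.70546506 -2.69852749 20.93946249]
```

Call:
send_rows:
  plan:
    - [0,-1,10,0,85]
    - [0,0,10,0,85]
    - [0,0,0,0,85]
    - [0,0,0,0,85]

```text
t: 5.03
tool_pos: [0.5527, -0.2822, 0.1567]
eef_rot: [0.568, 0.823, 0.012, 0.009]
force: [-0.3, 0.4, 0.1]
finger_gap: 0.996
gripper_force: 0.0
```

Run:
```python
from h import *
go([.5534,-.284,.159]);c=arm.capture("wrist")
go([.5534,-.284,.159])
cv2.imwrite("pics/w3.png",c["image"][:,:,::-1])
```

```text
t 5.0333 pos [ 0.5526524  -0.28215329  0.15673384] y-angle 20.801723226828404 z [ 0.02911084  0.00884871 -0.99953702] delta mm tool [-1.99650728  0.11180758 -2.25969148]
t 5.0833 pos [ 0.55308545 -0.28250819  0.15743874] y-angle 20.803714700296943 z [ 0.03043004  0.00805558 -0.99950444] delta mm tool [-1.51139428 -0.1868073  -1.56293313]
```

View pics/w3.png

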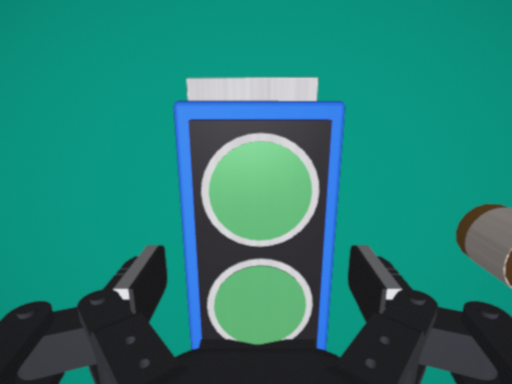

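The tray sits centred between the fingers, with its edges at u≈190/332 against fingertips at 155/360. I'm closing and lifting a little.

Call:
send_rows:
  plan:
    - [0,0,0,0,50]
    - [0,0,0,0,50]
    - [0,0,0,0,50]
    - [0,0,0,0,50]
    - [0,0,0,0,50]
    - [0,0,0,0,50]
  grip_force: 40

```text
t: 5.58
tool_pos: [0.5534, -0.2831, 0.1589]
eef_rot: [0.568, 0.823, 0.012, 0.011]
force: [-2.3, 0.1, 5.4]
finger_gap: 0.676
gripper_force: 45.0
```

Call:
send_rows:
  plan:
    - [0,0,-4,0,50]
    - [0,0,-6,0,50]
    - [0,0,-8,0,50]
    - [0,0,-10,0,50]
    - [0,0,-10,0,50]
    - [0,0,-12,0,50]
    - [0,0,0,0,50]

```text
t: 6.17
tool_pos: [0.5534, -0.2842, 0.212]
eef_rot: [0.568, 0.823, 0.013, 0.014]
force: [0.4, 0.0, -2.9]
finger_gap: 0.676
gripper_force: 43.9
```

Run:
```python
from h import *
go([.60,.105,.30]);s=arm.observe();print(s["force"],s["wrist_torque"],s["finger_gap"])
c=arm.capture("scene");im=c["image"]
a=cv2.resize(im[110:260,80:230],(600,600))[:,:,::-1]
cv2.imwrite("pics/s1.png",a)
```

```text
t 6.1667 pos [ 0.553374   -0.28421756  0.21204859] y-angle 20.814692445621954 z [ 0.03779857  0.00451507 -0.99927518] delta mm tool [346.48428711 185.01468155 -84.36792054]
[ 0.36581376  0.01193168 -2.92918072] [-0.06092664  0.00992602 -0.0345858 ] 0.6763135064352489
```

View pics/s1.png

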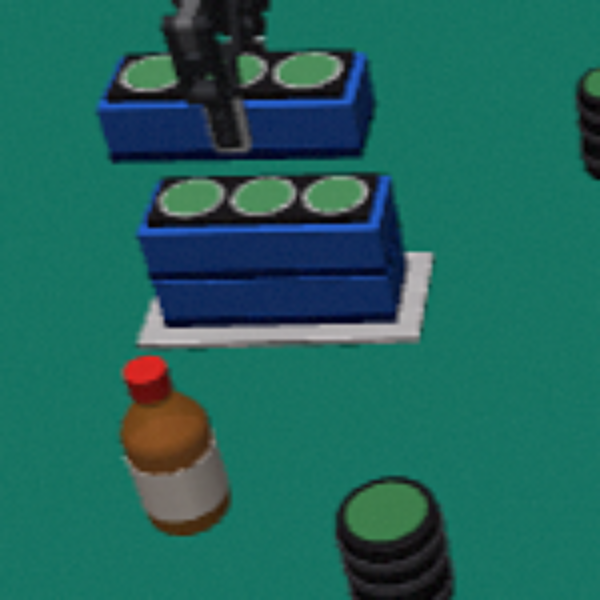

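Only the top tray came up. The middle and bottom trays are still nested (crop at about (270,260)), and the lifted one hangs level.

Call:
send_rows:
  plan:
    - [0,0,-20,0,50]
    - [0,0,-30,0,50]
    - [0,0,-30,0,50]
    - [0,0,0,5,50]
    - [0,0,0,5,50]
    - [0,0,0,5,50]
    - [0,0,0,5,50]
    - [0,0,0,0.8,50]
    - [15,2,0,0,50]
    - [25,4,0,0,50]

```text
t: 7.05
tool_pos: [0.5533, -0.2479, 0.2883]
eef_rot: [0.709, 0.705, 0.012, 0.009]
force: [0.3, -0.5, -3.1]
finger_gap: 0.674
gripper_force: 44.6
```

Call:
send_rows:
  plan:
    - [30,4,0,0,50]
    - [30,4,0,0,50]
    - [30,4,0,0,50]
    - [30,4,0,0,50]
    - [30,4,0,0,50]
    - [30,4,0,0,50]
    - [30,4,0,0,50]
    - [30,4,0,0,50]
    - [20,3,0,0,50]
    - [10,2,0,0,50]

```text
t: 7.88
tool_pos: [0.5922, 0.0318, 0.2913]
eef_rot: [0.704, 0.71, 0.015, 0.007]
force: [0.5, 0.3, -4.6]
finger_gap: 0.675
gripper_force: 44.6
```

Run:
```python
from h import *
go([.60,.10,.29]);s=arm.observe();print(s["joints"]);c=arm.capture("wrist");k=cam(c,s)
np.savez("w4.npz",image=c["image"],s=s["tool_pos"],q=s["eef_rot"],vfov=c["vfov"],cx=c["cx"],cy=c["cy"],T_tool_cam=c["T_tool_cam"])
cv2.imwrite("pics/w4.png",cv2.resize(c["image"][:,:,::-1],(800,600)))
```

```text
t 7.8833 pos [0.59220103 0.03179582 0.29126274] y-angle 0.4628564447888725 z [ 0.03079863  0.01112992 -0.99946364] delta mm tool [68.11837467  8.30670166  2.26137178]
[-0.395887    0.40702495  0.45348947  1.44932756 -0.19345098  1.29645619
  0.08062905]
```

View pics/w4.png

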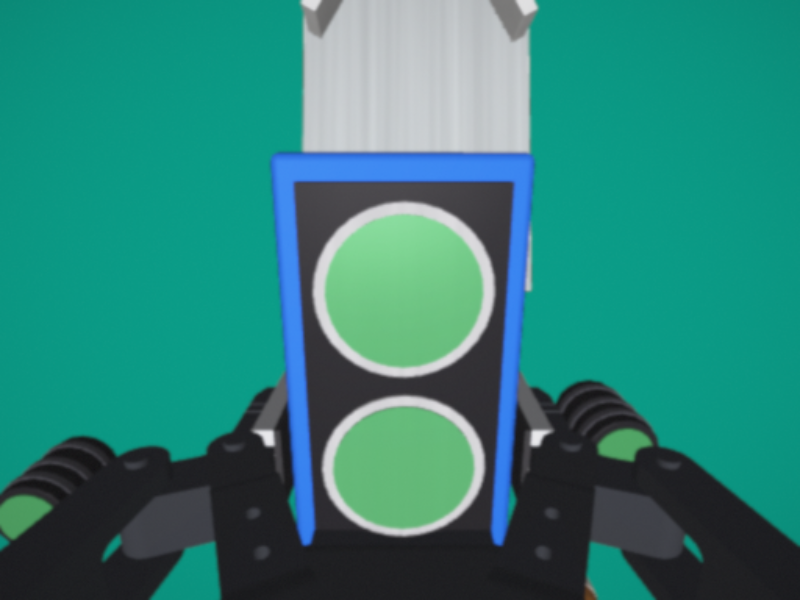

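The wrist view shows the deck edges near u=303 and 530, and the guide mouth ends at about (308,10) and (533,10). I'll measure the deck's centre and heading from these.

Run:
```python
from h import *
d=dict(np.load("w4.npz"));k=cam(d,{"tool_pos":d["s"],"eef_rot":d["q"]});g=cv2.cvtColor(d["image"],cv2.COLOR_RGB2HSV)
def deck(u,v,off=0,y0=.327):
    o,dd=ray(k,u,v);n=np.array([0,np.sin(np.radians(18)),np.cos(np.radians(18))]);P=np.array([0,y0,.025])+off*n
    return o+dd*(n@(P-o))/(n@dd)
for v in (30,45,60,75,90):
    row=np.where(g[v,:,1]<60)[0]; print(v,row.min(),row.max(),deck(row.min()-.5,v),deck(row.max()+.5,v))
print(deck(308*.64,10*.64,24),deck(308*.64,10*.64,.024),deck(533*.64,10*.64,.024))
```

```text
30 194 337 [0.54544961 0.16272808 0.07837518] [0.66490383 0.1645906  0.07777001]
45 194 338 [0.54552494 0.15076962 0.08226072] [0.66558971 0.15245897 0.08171182]
60 194 338 [0.54559998 0.13885668 0.08613147] [0.66543396 0.14036112 0.08564265]
75 194 338 [0.54567474 0.12698898 0.08998752] [0.66527881 0.12830993 0.08955832]
90 194 338 [0.54574921 0.11516628 0.09382895] [0.66512425 0.11630512 0.09345892]
[ 4.48258973 -7.30818038 27.74091387] [0.55223278 0.17419901 0.09988314] [0.66069167 0.17615105 0.09924889]
```

Call:
send_rows:
  plan:
    - [16,2,0,0,50]
    - [24,2,0,0,50]
    - [24,2,10,0,50]
    - [16,2,20,0,50]
    - [0,0,20,0,50]
    - [0,0,18,0,50]
    - [0,0,10,0,50]
    - [0,0,0,0,50]
    - [0,0,0,0,50]
  grip_force: 25

```text
t: 8.68
tool_pos: [0.6028, 0.105, 0.2147]
eef_rot: [0.708, 0.706, 0.013, 0.009]
force: [1.2, -0.2, -3.7]
finger_gap: 0.674
gripper_force: 44.6
```

Run:
```python
from h import *
go([.602,.112,.172]);s=arm.observe();print(s["force"],s["wrist_torque"],s["finger_gap"])
```

```text
t 8.6833 pos [0.60280773 0.10496748 0.21467089] y-angle -0.12627929813740257 z [ 0.03128198  0.00616219 -0.9994916 ] delta mm tool [ 6.76498944 -2.15709319 42.66726231]
[ 1.20310492 -0.19150081 -3.65095695] [0.00581125 0.04132258 0.0200283 ] 0.6738479280733449
```

Call:
send_rows:
  plan:
    - [7,-1.5,6,0,50]
    - [0,0,6,0,50]
    - [0,0,4,0,50]
    - [0,0,4,0,50]
    - [0,0,4,0,50]
    - [0,0,0,0,50]
  grip_force: 20

```text
t: 9.18
tool_pos: [0.6021, 0.1152, 0.191]
eef_rot: [0.707, 0.707, 0.015, 0.008]
force: [-0.4, 1.8, -0.4]
finger_gap: 0.677
gripper_force: 35.4
```

Call:
send_rows:
  plan:
    - [0,0,3,0,50]
    - [0,0,3,0,50]
    - [0,0,3,0,50]
    - [0,0,0,0,50]

```text
t: 9.52
tool_pos: [0.6026, 0.116, 0.1819]
eef_rot: [0.706, 0.708, 0.015, 0.008]
force: [-0.9, 4.6, 1.6]
finger_gap: 0.672
gripper_force: 35.0
```

Run:
```python
from h import *
go([.602,.112,.172]);s=arm.observe();print(s["force"],s["wrist_torque"],s["finger_gap"])
c=arm.capture("scene");im=c["image"]
cv2.imwrite("pics/s2.png",cv2.resize(im[120:300,230:410],(600,600))[:,:,::-1])
```

```text
t 9.5167 pos [0.60263386 0.11599296 0.18187696] y-angle 0.09048103828848464 z [ 0.03321441  0.00986881 -0.99939952] delta mm tool [-4.08845924 -0.96803533  9.81056716]
[-0.85659187  4.59433918  1.63888136] [ 0.5988371   0.27707725 -0.07099777] 0.6721398658037048
```

View pics/s2.png

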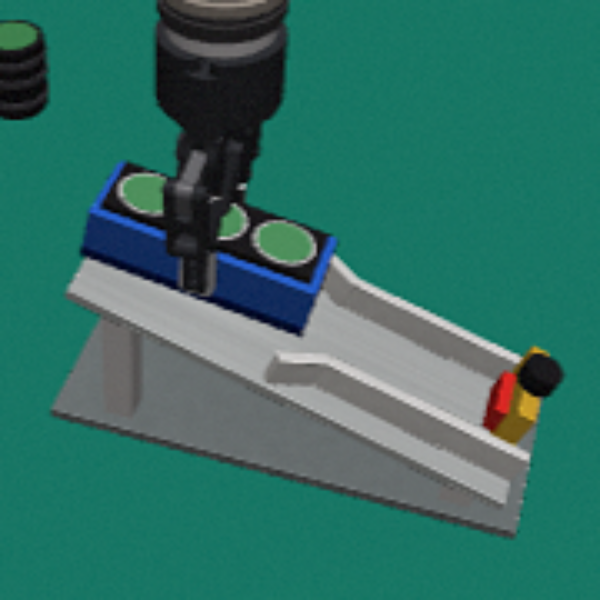

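The tray is pivoting in the grip and is nearly parallel to the deck. It sits above the guide mouth, with its lead end at about (305,330). I'm lowering a little further.

Call:
send_rows:
  plan:
    - [0,0,2.5,0,50]
    - [0,0,2.5,0,50]
    - [0,0,0,0,50]

```text
t: 9.82
tool_pos: [0.6029, 0.1161, 0.177]
eef_rot: [0.706, 0.708, 0.015, 0.008]
force: [0.8, 6.1, 1.9]
finger_gap: 0.675
gripper_force: 35.5
```

Call:
send_rows:
  plan:
    - [0,0,2,0,50]
    - [0,0,2,0,50]
    - [0,0,0,0,50]
    - [0,0,0,0,50]

```text
t: 10.15
tool_pos: [0.603, 0.1165, 0.1731]
eef_rot: [0.706, 0.708, 0.016, 0.008]
force: [-0.1, 5.8, 1.6]
finger_gap: 0.671
gripper_force: 35.9
```

Call:
send_rows:
  plan:
    - [0,0,2,0,50]
    - [0,0,0,0,50]

```text
t: 10.32
tool_pos: [0.603, 0.1165, 0.1714]
eef_rot: [0.706, 0.708, 0.016, 0.008]
force: [0.2, 5.9, 2.1]
finger_gap: 0.677
gripper_force: 36.3
```

Call:
send_rows:
  plan:
    - [0,0,1.5,0,50]
    - [0,0,0,0,50]

```text
t: 10.48
tool_pos: [0.603, 0.1165, 0.1713]
eef_rot: [0.706, 0.708, 0.016, 0.008]
force: [-3.3, 6.2, 9.3]
finger_gap: 0.675
gripper_force: 37.0
```

Run:
```python
from h import *
go([.602,.112,.172]);s=arm.observe();print(s["force"],s["wrist_torque"],s["finger_gap"])
c=arm.capture("scene");im=c["image"]
cv2.imwrite("pics/s3.png",cv2.resize(im[160:260,245:345],(600,600))[:,:,::-1])
```

```text
t 10.4833 pos [0.6030203  0.11654965 0.17130402] y-angle 0.09747683536041535 z [ 0.03332097  0.0113076  -0.99938073] delta mm tool [-4.53940333 -1.00426662 -0.78098762]
[-3.30202164  6.24646827  9.33467301] [ 0.87627768  0.9981251  -0.14008936] 0.6746570920859131
```

View pics/s3.png

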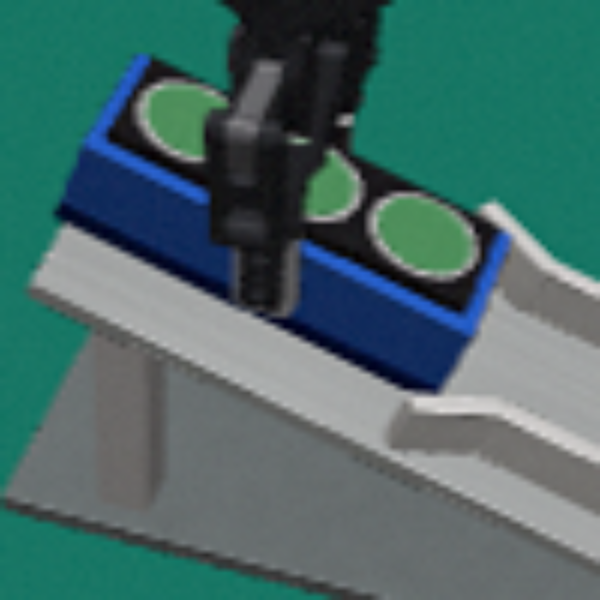

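The tray is flat on the deck: Fz has risen to 9 N, and the lead end is at (440,390), just above the mouth. I'm releasing and going straight up.

Call:
send_rows:
  plan:
    - [0,0,0,0,66]
    - [0,0,0,0,72]
    - [0,0,0,0,80]
    - [0,0,0,0,85]
    - [0,0,0,0,85]
    - [0,0,-10,0,85]
    - [0,0,-20,0,85]
    - [0,0,-30,0,85]
    - [0,0,-30,0,85]
    - [0,0,-10,0,85]

```text
t: 11.37
tool_pos: [0.6017, 0.1131, 0.2751]
eef_rot: [0.707, 0.707, 0.018, 0.011]
force: [0.2, -1.4, 0.5]
finger_gap: 0.995
gripper_force: 0.0
```

Call:
send_rows:
  plan:
    - [-30,0,0,0,40]
    - [-40,0,0,0,40]
    - [-40,0,0,0,40]
    - [-10,0,0,0,40]
    - [0,0,0,0,40]

```text
t: 11.78
tool_pos: [0.599, -0.0138, 0.269]
eef_rot: [0.711, 0.703, 0.013, 0.01]
force: [0.7, 0.4, -0.2]
finger_gap: 0.465
gripper_force: 0.0
```

Run:
```python
from h import *
go([.602,0,.19]);s=arm.observe();print(s["force"],s["finger_gap"],s["joints"])
c=arm.capture("top");k=cam(c);im=c["image"];hsv=cv2.cvtColor(im,cv2.COLOR_RGB2HSV)
n=np.array([0,np.sin(np.radians(18)),np.cos(np.radians(18))])
def deck(k,u,v,off):
    o,dd=ray(k,u,v);P=np.array([0,.327,.025])+off*n
    return o+dd*(n@(P-o))/(n@dd)
N,l,st,ce=cv2.connectedComponentsWithStats(cv2.inRange(hsv,(45,60,150),(80,150,255)))
for i in range(1,N):
    if st[i,4]>60: print(st[i,4],ce[i],deck(k,*ce[i],.044))
cv2.imwrite("pics/t2.png",cv2.resize(im[100:300,90:450],(800,444))[:,:,::-1])
```

```text
t 11.7833 pos [ 0.59896838 -0.01384657  0.26897028] y-angle -0.6003433548110721 z [ 0.03245448  0.00287491 -0.99946908] delta mm tool [13.62346495  0.32442487 79.06655274]
[ 0.69781652  0.41908719 -0.20111202] 0.46505304560096705 [-0.32821856  0.43508024  0.46684515  1.46911821 -0.20740217  1.25291219
  0.14944344]
165 [207.93939394 156.05454545] [0.60319655 0.12078724 0.13826693]
171 [226.43859649 155.47953216] [0.60266479 0.07812367 0.15212916]
156 [189.94230769 156.66666667] [0.60360436 0.16341504 0.12441631]
156 [395.32692308 176.45512821] [ 0.5454487  -0.26311495  0.26300431]
159 [378.08805031 182.79874214] [ 0.53348443 -0.23158993  0.25276121]
162 [360.82098765 189.24074074] [ 0.52108593 -0.19939098  0.24229914]
235 [316.89787234 272.90212766] [ 0.35068027 -0.11396344  0.21454204]
```

View pics/t2.png

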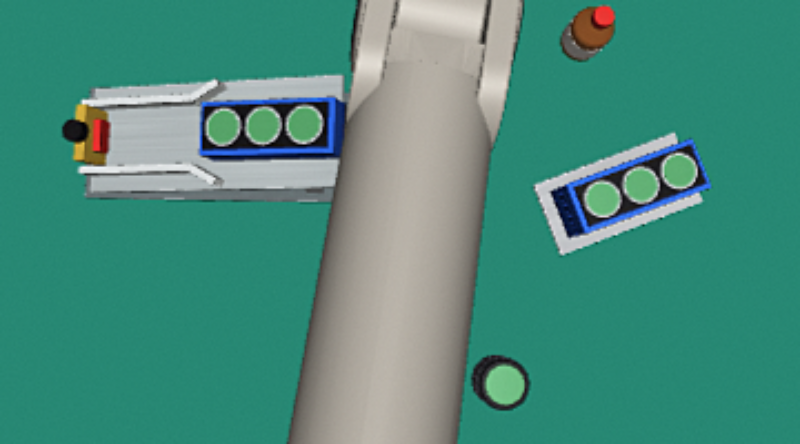

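All three lenses of the placed tray are in line with the deck (x≈0.603, yaw under 1°), with the tray centre about 231 mm up the slope. Next I lower the fingers behind its upper end and push along the slope.

Call:
send_rows:
  plan:
    - [0,1,20,0,40]
    - [0,0,25,0,40]
    - [0,0,18,0,40]
    - [0,0,0,0,40]
    - [15,0,0,0,40]
    - [10,0,0,0,40]
    - [0,0,0,0,40]
    - [0,0,0,0,40]

```text
t: 12.5
tool_pos: [0.603, 0.0211, 0.2065]
eef_rot: [0.706, 0.708, 0.015, 0.009]
force: [0.3, -0.4, 0.7]
finger_gap: 0.475
gripper_force: 0.0
```

Run:
```python
from h import *
go([.601,0.02,.206]);s=arm.observe();print(s["force"],s["finger_gap"])
```

```text
t 12.5 pos [0.6030364  0.02113162 0.20649659] y-angle 0.2174954038820287 z [ 0.03336099  0.00857516 -0.99940658] delta mm tool [-1.12746361 -2.05612554  0.41865087]
[ 0.27151587 -0.36629951  0.68002748] 0.4754154748163528
```

Call:
send_rows:
  plan:
    - [3,-2,1,0,40]
    - [3.8,0,1.2,0,40]
    - [3.8,0,1.2,0,40]
    - [3.8,0,1.2,0,40]
    - [3.8,0,1.2,0,40]
    - [3.8,0,1.2,0,40]
    - [3.8,0,1.2,0,40]
    - [3.8,0,1.2,0,40]

```text
t: 13.17
tool_pos: [0.6007, 0.0489, 0.196]
eef_rot: [0.707, 0.707, 0.014, 0.009]
force: [0.4, -1.6, -0.0]
finger_gap: 0.467
gripper_force: 0.5
```

Call:
send_rows:
  plan:
    - [3.8,0,1.2,0,40]
    - [3.8,0,1.2,0,40]
    - [3.8,0,1.2,0,40]
    - [3.8,0,1.2,0,40]
    - [3.8,0,1.2,0,40]
    - [3.8,0,1.2,0,40]
    - [3.8,0,1.2,0,40]
    - [3.8,0,1.2,0,40]
    - [3.8,0,1.2,0,40]
    - [3.8,0,1.2,0,40]

```text
t: 14.0
tool_pos: [0.6012, 0.0871, 0.1845]
eef_rot: [0.707, 0.707, 0.014, 0.009]
force: [-1.0, -0.3, -0.2]
finger_gap: 0.471
gripper_force: 0.4
```

```bash
cat > m.py <<'E'
from h import *
go([.601,0.02,.206]);s=arm.observe();print(s["force"],s["wrist_torque"])
n=np.array([0,np.sin(np.radians(18)),np.cos(np.radians(18))])
def deck(k,u,v,off):
    o,dd=ray(k,u,v);P=np.array([0,.327,.025])+off*n
    return o+dd*(n@(P-o))/(n@dd)
c=arm.capture("top");k=cam(c);hsv=cv2.cvtColor(c["image"],cv2.COLOR_RGB2HSV)
N,l,st,ce=cv2.connectedComponentsWithStats(cv2.inRange(hsv,(45,60,150),(80,150,255)))
for i in range(1,N):
    if st[i,4]>40 and 100<ce[i][0]<300 and 130<ce[i][1]<190:
        p=deck(k,*ce[i],.044);print(st[i,4],p,"u",1000*(.327+.044*.309-p[1])/.951)
for nm,lo,hi in(("red",(0,180,120),(6,255,255)),("yel",(18,150,100),(32,255,255))):
    m=cv2.inRange(hsv,lo,hi);m[:, 160:]=0
    x,y,w,h=cv2.boundingRect(m);print(nm,x,y,w,h,m.sum()//255)
m=cv2.inRange(hsv,(105,120,60),(125,255,255));m[:130]=0;m[190:]=0;m[:,300:]=0;print("blue",cv2.boundingRect(m))
E
python3 m.py
```

```text
t 14.0 pos [0.60116637 0.08712892 0.18449997] y-angle -0.0017661960711734905 z [ 0.03181896  0.00756853 -0.99946499] delta mm tool [-66.9642965    0.51990509 -22.00188559]
[-0.97880783 -0.26759743 -0.16570228] [-0.26212958  0.04065377  0.00934256]
148 [0.60396305 0.22013472 0.10598697] u 126.66801768756221
red 132 154 4 14 40
yel 123 147 15 27 185
blue (157, 146, 23, 25)
```

Call:
send_rows:
  plan:
    - [3.8,0,1.2,0,40]
    - [3.8,0,1.2,0,40]
    - [3.8,0,1.2,0,40]
    - [3.8,0,1.2,0,40]
    - [3.8,0,1.2,0,40]
    - [3.8,0,1.2,0,40]
    - [3.8,0,1.2,0,40]
    - [3.8,0,1.2,0,40]
    - [3.8,0,1.2,0,40]

```text
t: 14.8
tool_pos: [0.6014, 0.1214, 0.1739]
eef_rot: [0.707, 0.707, 0.014, 0.009]
force: [0.3, -0.6, -1.0]
finger_gap: 0.472
gripper_force: 0.4
```

```bash
cat >> m.py <<'E'
for q in (135.5,137.5): p=deck(k,q,160,.046);print("face u",1000*(.327+.046*.309-p[1])/.951)
E
python3 m.py
```

```text
t 14.8 pos [0.60144561 0.1214048  0.17389655] y-angle -0.0020206655378957944 z [ 0.03164202  0.00753067 -0.9994709 ] delta mm tool [-101.16016067    0.57402883  -32.86421178]
[ 0.34156979 -0.59477638 -1.0073229 ] [-0.15448698 -0.00825744 -0.04244709]
122 [0.60362905 0.25667341 0.09411483] u 88.24668023488884
red 132 154 4 14 37
yel 123 147 15 27 185
blue (144, 147, 15, 26)
face u 44.57074063528701
face u 50.036999015436216
```

Call:
send_rows:
  plan:
    - [1.9,0,0.6,0,40]
    - [1.9,0,0.6,0,40]
    - [1.9,0,0.6,0,40]
    - [1.9,0,0.6,0,40]
    - [1.9,0,0.6,0,40]

```text
t: 15.27
tool_pos: [0.6017, 0.1305, 0.1711]
eef_rot: [0.707, 0.707, 0.014, 0.009]
force: [0.1, -1.1, -0.2]
finger_gap: 0.47
gripper_force: 0.5
```

Call:
send_rows:
  plan:
    - [1.9,0,0.6,0,40]
    - [1.9,0,0.6,0,40]
    - [1.9,0,0.6,0,40]

```text
t: 15.52
tool_pos: [0.6016, 0.1364, 0.1692]
eef_rot: [0.707, 0.707, 0.014, 0.009]
force: [0.3, -0.8, -0.2]
finger_gap: 0.467
gripper_force: 0.4
```

```bash
cat >> m.py <<'E'
p=deck(k,137.5,160,0);print("face0 u",1000*(.327-p[1])/.951)
E
python3 m.py
```

```text
t 15.5167 pos [0.60162743 0.13643954 0.16924727] y-angle -0.004836507492015087 z [ 0.03169531  0.00754864 -0.99946907] delta mm tool [-116.15873614    0.54760882  -37.63206491]
[ 0.34729615 -0.8108579  -0.18753565] [-0.24586831  0.02142642 -0.02696234]
73 [0.60262714 0.27587253 0.08787666] u 68.05833106887538
red 132 154 4 14 38
yel 123 147 15 27 186
blue (138, 147, 12, 26)
face u 44.57074063528701
face u 50.036999015436216
face0 u 20.869411713138177
```

Call:
send_rows:
  plan:
    - [1.9,0,0.6,0,40]
    - [1.9,0,0.6,0,40]
    - [1.9,0,0.6,0,40]
    - [1.9,0,0.6,0,40]

```text
t: 15.9
tool_pos: [0.6017, 0.1441, 0.1669]
eef_rot: [0.707, 0.707, 0.014, 0.009]
force: [-0.4, -1.3, -0.9]
finger_gap: 0.467
gripper_force: 0.4
```

Call:
send_rows:
  plan:
    - [1.9,0,0.6,0,40]
    - [1.9,0,0.6,0,40]
    - [1.9,0,0.6,0,40]

```text
t: 16.15
tool_pos: [0.6017, 0.1498, 0.1652]
eef_rot: [0.707, 0.707, 0.014, 0.009]
force: [0.6, -1.3, -0.5]
finger_gap: 0.465
gripper_force: 0.4
```

Call:
send_rows:
  plan:
    - [1.5,0,0.5,0,40]
    - [1.5,0,0.5,0,40]

```text
t: 16.32
tool_pos: [0.6018, 0.1526, 0.1643]
eef_rot: [0.707, 0.707, 0.014, 0.009]
force: [-0.4, -1.5, -0.7]
finger_gap: 0.468
gripper_force: 0.6
```

```bash
python3 m.py
```

```text
t 16.3167 pos [0.60181218 0.15264928 0.16425233] y-angle -0.0006140711171727098 z [ 0.03177094  0.00732365 -0.99946834] delta mm tool [-132.33993603    0.51604858  -42.72275497]
[-0.41403125 -1.46686443 -0.6537061 ] [-0.32282332  0.05324822 -0.03477434]
red 0 0 0 0 0
yel 123 147 14 27 142
blue (132, 148, 8, 25)
face u 44.57074063528701
face u 50.036999015436216
face0 u 20.869411713138177
```

Call:
send_rows:
  plan:
    - [1,0,0.3,0,40]
    - [1,0,0.3,0,40]
    - [1,0,0.3,0,40]

```text
t: 16.62
tool_pos: [0.6019, 0.1554, 0.1634]
eef_rot: [0.707, 0.707, 0.014, 0.009]
force: [-0.1, -1.0, 0.6]
finger_gap: 0.469
gripper_force: 0.6
```

Call:
send_rows:
  plan:
    - [1,0,0.3,0,40]
    - [1,0,0.3,0,40]
    - [1,0,0.3,0,40]

```text
t: 16.87
tool_pos: [0.6019, 0.1576, 0.1627]
eef_rot: [0.707, 0.707, 0.013, 0.009]
force: [-0.7, -3.8, 2.4]
finger_gap: 0.467
gripper_force: 2.3
```

Call:
send_rows:
  plan:
    - [1,0,0.3,0,40]
    - [1,0,0.3,0,40]
    - [0,0,0,0,40]

```text
t: 17.12
tool_pos: [0.602, 0.1579, 0.1626]
eef_rot: [0.708, 0.706, 0.013, 0.01]
force: [-2.0, -6.4, 3.8]
finger_gap: 0.47
gripper_force: 3.3
```

Call:
send_rows:
  plan:
    - [0.7,0,0.2,0,40]
    - [0,0,0,0,40]

```text
t: 17.28
tool_pos: [0.602, 0.158, 0.1626]
eef_rot: [0.708, 0.706, 0.012, 0.01]
force: [-2.4, -7.3, 4.7]
finger_gap: 0.466
gripper_force: 3.8
```

```bash
python3 m.py
```

```text
t 17.2833 pos [0.60202107 0.1579809  0.16256738] y-angle -0.11990449936711285 z [ 0.03145537  0.00324796 -0.99949988] delta mm tool [-137.83804118    0.63394444  -43.89117237]
[-2.41448873 -7.2502673   4.70065278] [-1.33881111  0.49684003  0.06452989]
red 0 0 0 0 0
yel 123 147 12 27 94
blue (130, 148, 6, 24)
face u 44.57074063528701
face u 50.036999015436216
face0 u 20.869411713138177
```

Call:
send_rows:
  plan:
    - [1,0,0.3,0,40]
    - [1,0,0.3,0,40]
    - [0,0,0,0,40]
    - [0,0,0,0,40]

```text
t: 17.67
tool_pos: [0.6022, 0.1582, 0.1625]
eef_rot: [0.708, 0.706, 0.012, 0.011]
force: [-4.2, -9.2, 7.9]
finger_gap: 0.468
gripper_force: 5.3
```

Call:
send_rows:
  plan:
    - [1,0,0.3,0,40]
    - [1,0,0.3,0,40]
    - [0,0,0,0,40]
    - [0,0,0,0,40]

```text
t: 18.0
tool_pos: [0.6023, 0.1584, 0.1624]
eef_rot: [0.709, 0.706, 0.011, 0.012]
force: [-4.6, -11.0, 10.2]
finger_gap: 0.471
gripper_force: 6.8
```

Call:
send_rows:
  plan:
    - [-2,0,-0.6,0,40]
    - [-2,0,-0.6,0,40]
    - [-3,0,-1,0,40]
    - [-4,0,-1.3,0,40]
    - [-6,0,-3,0,40]
    - [-8,0,-5,0,40]
    - [-5,0,-20,0,40]
    - [0,0,-40,0,40]
    - [0,0,-40,0,40]
    - [0,0,-30,0,40]

```text
t: 18.83
tool_pos: [0.598, 0.1339, 0.3057]
eef_rot: [0.707, 0.707, 0.016, 0.009]
force: [1.3, -0.4, -0.1]
finger_gap: 0.472
gripper_force: 0.0
```

Call:
send_rows:
  plan:
    - [-40,0,0,0,40]
    - [-40,0,0,0,40]
    - [-40,0,0,0,40]
    - [-40,0,0,0,40]
    - [-40,0,0,0,40]
    - [0,0,0,0,40]

```text
t: 19.33
tool_pos: [0.5956, -0.0792, 0.3016]
eef_rot: [0.713, 0.701, 0.011, 0.012]
force: [-0.3, -3.1, 0.1]
finger_gap: 0.469
gripper_force: 0.0
```

```bash
python3 m.py
python3 - <<'E'
from h import *
c=arm.capture("scene");k=cam(c);hsv=cv2.cvtColor(c["image"],cv2.COLOR_RGB2HSV)
m=cv2.inRange(hsv,(0,180,90),(6,255,255));m[:180]=0;m[:,:300]=0;print("red scene",m.sum()//255)
r=np.radians(18)
def dp(u,w,h): return [.603+w,.327-u*np.cos(r)+h*np.sin(r),.025+u*np.sin(r)+h*np.cos(r)]
m=cv2.inRange(hsv,(105,120,60),(125,255,255));m[:160]=0;m[:,:230]=0;x=cv2.boundingRect(m);print("blue scene",x,"right-edge expected, lead 21/29:",[proj(k,dp(q,.029,.038))[0] for q in(.021,.029)])
E
```

```text
t 19.3333 pos [ 0.59563032 -0.07924031  0.30159311] y-angle -0.9550601052721583 z [ 0.03303809 -0.00245547 -0.99945108] delta mm tool [99.49803635  0.55105436 95.47436341]
[-0.3129759  -3.06789654  0.07900649] [-0.20957622  0.09018182 -0.02343992]
147 [0.6044142  0.24735196 0.09714355] u 98.04841249327153
152 [0.60399181 0.20484133 0.11095609] u 142.74938694166482
142 [0.60483113 0.29005758 0.08326766] u 53.1423998494474
red 0 0 0 0 0
yel 123 147 13 27 93
blue (130, 146, 63, 27)
face u 44.57074063528701
face u 50.036999015436216
face0 u 20.869411713138177
red scene 0
blue scene (311, 197, 76, 54) right-edge expected, lead 21/29: [np.float64(383.55775347477254), np.float64(379.9722984639785)]
```

```bash
python3 -c "
from station import arm
print(arm.close_job())"
```

```text
the job is handed in; nothing more can be done
None
```

I handed the job in: the top tray lies flat between the guides, pushed down until it hit a hard stop (about 11 N) where I expected the backstop. The red paddle is hidden in both camera views, so I take it as fully pressed but could not see it. The other two trays stayed nested, and the robot touches nothing.

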